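# Roll the instrument case to the end stop and set it in the test bay

## Robot

A 7-joint arm with a two-finger parallel gripper is mounted at the origin on the work surface. World frame = base frame: x ahead of the robot, y to its left, z up, the work surface at z = 0. Lengths are in m, angles in rad, forces in N, time in s.
With the tool pointing down it reaches from about 0.4 to 0.875 m from the base axis. Payload 19.3 kg.
Tool frame: the origin (TCP) lies at the very end of the fingers, on their centre line; the grasp point (between the pads) lies 19 mm behind it; z points along the fingers, y is the direction in which the jaws open and shut (so a half turn about z gives the same grasp; the last joint's range is limited). The gripper opens to 85 mm and grips with 20 to 120 N. Pads are 22 mm wide; open, the fingers measure 114 mm over their backs; the gripper's body (76 mm by 85 mm) begins 54 mm behind the grasp point. The pads swing forward as they close: fully open they stand 13 mm farther back than shut.
Start: joints at [1.045, 0.521, -0.036, 1.599, 0.021, 1.021, -0.113], TCP at [0.275, -0.561, 0.231] pointing down, gripper open.
Joint ranges: [-2.91, 2.91], [-0.3, 2.13], [-1.5, 1.42], [0.17, 2.43], [-1.26, 4.41], [0.16, 1.93], [-2.52, 2.52]. Speed limits (rad/s): [1.89, 1.89, 2.39, 2.39, 3.01, 3.01, 3.01].

## Interface

Orientations are given as [roll, pitch, yaw] about the fixed x, y, z axes, in that order (R = Rz(yaw) Ry(pitch) Rx(roll)).
In Python, from workcell import telemetry, imaging, ticket gives the robot as it stands.
- The arm moves only by the tool carry_out, never from a script. Its argument "series" is a list of rows, each a list of 7 numbers: the shift along the tool's x, y, z in m, then the turn, a rotation vector about the tool's x, y, z in rad, then the closure in counts, from 0 (fully open) to 255 (shut). In form: [[tx, ty, tz, ax, ay, az, jaw], ...]. A call has 1 to 10 rows; each row is the pose to reach, as a shift and turn from the pose commanded when the call began, along the tool's axes at that moment; what a row does not reach only later rows make up. A row lasts 1/8 s, in which the tool goes at most 62.5 mm and 10.7 degrees, less where a joint would pass 70% of its speed; a pose out of reach is approached as far as the arm can. A call with a gripper value outside its range is refused whole. The fingers move at their own pace and stop on an object; "force" is the grip in N (left out, the last holds). Time passes only in rows, so rows that repeat a pose let the fingers close. It gives the time, the measured TCP pose, the force and the opening at its end, in the units of the state.
- telemetry.observe(): the state, without advancing time (a new reading comes with each control period).
- imaging.grab_frame(name): name is "scene" or "top" or "wrist"; returns (picture, depth): 420x560x3 uint8, blue, green, red; 420x560 float32, m along the optical axis (not along the pixel's ray), 0 where there is no reading.
- imaging.camera_info(name): a dict with "mtx" (3x3 intrinsics, pixels), "extrinsics" (4x4, takes a point from camera to world coordinates); the wrist camera has in their place "hand_eye" (4x4, takes a point from camera to tool coordinates, whose origin is the TCP and whose axes are the flange's). Camera axes: x right, y down, z forward; pixel columns grow to the right and rows downward; lengths in m; the calibration is good to about 2 mm. A picture is of the moment at which its call begins: read the wrist's pose just before it. camera_info takes no time and is no camera call.
- ticket.job_done(): hands the job in, once; it reports no verdict.
The state is a dict: "clock": time; "qpos": joint angles; "qd": joint speeds; "joint_efforts": joint torques, N m; "position": TCP position; "tool_rot": TCP orientation; "force": force on the tool from outside, world axes, zero at the start; "moment": the same for the moment, N m; "grip_width": finger opening in m.
Only numpy, scipy, OpenCV 4.12 (cv2) and the standard library are available. Lean on these libraries where they do the work, as an engineer would, in place of code of your own. Each camera call takes 0.05 s, during which the arm holds its last target.

## Task

Roll the grey instrument case gently along the roller track, without lifting it, until it rests against the end stop. Then lift it off by its handle and set it down gently in the test bay on the plywood board, flat between the four corner brackets, with its two brass posts towards the black contact block. Leave the multimeter and the transformer that lie near the track where they are.

Things in the scene. Friction and masses are not known exactly. Their poses are not given: they have to be found in the camera images.
- case_mid (a point): (All sizes in mm.) Centre (half-way up the body) of the grey instrument case: a box 150 long (its x) x 110 wide (y) x 60 high, 0.5 to 0.85 kg. Two brass posts stand on its top at the +x end and a black bar handle runs along x over its centre line. At the start it stands on the rollers, +x end towards the end stop.
- case_handle (a point): Centre of the case's bar handle, 62 above case_mid; axes as the case's. Bar 100 long (x), 14 wide (y), 14 high, on two feet centred at x = +44 and -44, so that 76 is free between the feet; 25 is open between the case's top and the bar.
- case_posts (a point): Midpoint between the two brass posts on the case's top, 61 from the case's centre along its +x; the posts are 12 thick, 16 high, 60 apart.
- track: Fixed level roller track on the table, 460 long (x), 146 wide (y). Twelve free-turning steel rollers, tops 60 above the table: the case rolls on them with under 2 N. Aluminium side rails, 126 apart, stand 10 above the roller tops. Origin: under its centre; +x: rolling direction.
- stop_face (a point): On the rubber face of the track's end stop, mid-width, at roller-top height; x = rolling direction (into the stop), y across, z up. The stop rises 37 above the roller tops. The case touches it when the case's centre is 75 before this point (and 30 above it).
- bay (a point): Centre of the test bay, on top of the fixed plywood board (15 thick, 255 x 190). Four aluminium corner brackets, 12 high, enclose 168 (x) x 128 (y) about this point: 9 to spare all round the case. A black contact block, 40 high, stands at +x, 102 to 134 from this point. The case's x must point along this x. The case standing flat has its centre 30 above this point.
- multimeter: loose black hand multimeter, 150 x 75 x 34, lying. Near the track; to be left alone. Origin at the centre of its underside.
- transformer: loose bare transformer, 60 x 66 x 56 high. Near the track; to be left alone. Origin at the centre of its underside.
- case: The same instrument case; origin at the centre of its underside, 30 below case_mid, same axes.

How it is judged:
On the way, in this order (a step that is already met when the one before it is completed fails the run):
1. the case, standing on the rollers, has been rolled up against the end stop (gap under 6 mm) (x of case_mid in the frame of stop_face between -0.081 and -0.065 m and y of case_mid in the frame of stop_face between -0.02 and 0.02 m and z of case_mid in the frame of stop_face between 0.025 and 0.035 m), for 0.2 s.
2. the case has been lifted off, at least 40 mm clear of the rollers (z of case_mid in the frame of stop_face above 0.07 m), for 0.1 s.
At the end, for the whole second after the job is handed in: The case stands released and still in the test bay: flat on the board between the four brackets (centre within 13 mm of the bay's centre each way, underside within 4 mm of the board, tilted less than 0.05 rad), brass posts at the contact block's end (x of case_mid in the frame of bay between -0.013 and 0.013 m and y of case_mid in the frame of bay between -0.013 and 0.013 m and z of case_mid in the frame of bay between 0.025 and 0.034 m and angle between case_mid's own z axis and vertical below 0.05 rad and linear speed of case below 0.03 m/s and x of case_posts in the frame of bay above 0.04 m); the robot touches nothing.
It fails at once if the case was lifted from the rollers (over 15 mm) before it had reached the end stop (z of case_mid in the frame of stop_face between 0.045 and 0.11 m and x of case_mid in the frame of stop_face between -0.46 and -0.125 m and y of case_mid in the frame of stop_face between -0.15 and 0.15 m).
It fails at once if the case was rolled roughly (faster than 0.5 m/s) (linear speed of case above 0.5 m/s and z of case_mid in the frame of stop_face below 0.04 m and x of case_mid in the frame of stop_face between -0.46 and -0.06 m and y of case_mid in the frame of stop_face between -0.1 and 0.1 m).
It fails at once if the case was dropped or slammed into the test bay (faster than 0.4 m/s just above the board) (linear speed of case above 0.4 m/s and z of case_mid in the frame of bay below 0.055 m and horizontal distance between case_mid and bay below 0.06 m).
It fails at once if the multimeter or the transformer was moved by more than 40 mm (distance of any of multimeter, transformer from where it was at the start of the episode above 0.04 m).
It also fails if it takes over 42 s, if anything falls off the work surface, if the arm or the gripper's body presses on something with over 40 N, if the wrist force passes 120 N, or if a joint passes its speed limit or range.

## Working session

There is one attempt and no reset: what is moved stays moved. The work goes in short steps, Python scripts to look and compute and a tool call to move; the robot and the scene stay as the last step left them, time stands still between calls to the robot, and variables do not carry over. Pictures are saved under pics/ and viewed, and the job is handed in when it is done.

Besides the shell and the picture viewer there is one more tool, called after ">>>" in YAML: its name, and indented under it one key for each argument. carry_out: Moves the arm, as the interface text tells. Its arguments: {"type":"object","properties":{"series":{"type":"array"},"force":{"type":"number"}},"required":["series"]}

```bash
mkdir -p pics; ls; cat > h.py <<'E'
import numpy as np,cv2,pickle
from workcell import telemetry,imaging,ticket
E
python3 - <<'E'
from h import *
s=telemetry.observe();print(s)
for n in("scene","top"):
    p,d=imaging.grab_frame(n);i=imaging.camera_info(n)
    cv2.imwrite(f"pics/{n}0.png",p);pickle.dump((p,d,i),open(n+".pkl","wb"))
    print(n,i)
print(imaging.camera_info("wrist"))
E
```

```text
pics
{'clock': 0.0, 'qpos': array([ 1.04478838,  0.52203678, -0.03635431,  1.59999598,  0.02122261,
        1.0210893 , -0.11277569]), 'qd': array([ 4.44045374e-04, -1.35653770e-03, -6.57717174e-06,  8.52575731e-04,
       -4.49752474e-04, -8.20908910e-04,  2.82121776e-03]), 'joint_efforts': array([-4.39119503e-04, -9.27085018e+01,  1.97957464e+00, -3.69938207e+01,
        1.78161910e-02,  7.90146994e-03, -1.25572406e-06]), 'position': array([ 0.27494672, -0.5609043 ,  0.23071555]), 'tool_rot': array([-3.14045234e+00,  8.69160879e-05,  4.55857271e-01]), 'force': array([ 0.10183791, -0.12703243,  0.60255735]), 'moment': array([0.00766228, 0.02109251, 0.00980577]), 'grip_width': 0.08504902320476562}
scene {'mtx': array([[496.27414821,   0.        , 279.39374146],
       [  0.        , 496.27414821, 219.1243663 ],
       [  0.        ,   0.        ,   1.        ]]), 'extrinsics': array([[ 0.87017027,  0.28057434, -0.40507005,  0.98651075],
       [ 0.49250272, -0.46912719,  0.73304894, -0.74256538],
       [ 0.01564535, -0.83737549, -0.54640416,  0.63890681],
       [ 0.        ,  0.   
[... 279 characters left out ...]
      [-0.99966945,  0.02359581, -0.01020963, -0.01251957],
       [ 0.00885901, -0.05665196, -0.99835468,  1.23426791],
       [ 0.        ,  0.        ,  0.        ,  1.        ]])}
{'mtx': array([[325.32428698,   0.        , 279.57435473],
       [  0.        , 325.32428698, 206.86644353],
       [  0.        ,   0.        ,   1.        ]]), 'hand_eye': array([[ 3.98426020e-04, -9.59856049e-01, -2.80492793e-01,
         7.14486785e-02],
       [ 9.99999801e-01,  2.45469394e-04,  5.80445067e-04,
         5.14527008e-04],
       [-4.88291312e-04, -2.80492969e-01,  9.59855956e-01,
        -1.42559808e-01],
       [ 0.00000000e+00,  0.00000000e+00,  0.00000000e+00,
         1.00000000e+00]])}
```

View pics/scene0.png

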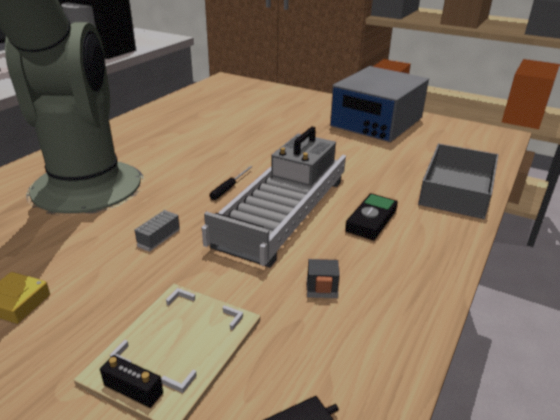

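View pics/top0.png

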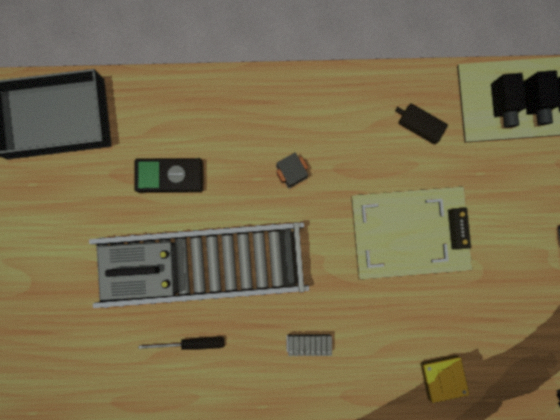

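The top view shows the case on the rollers at about (137,270), handle at (133,271), posts at (164,254) and (165,284). The end stop is at about (299,258), the bay centre near (405,234), and the contact block at (459,228). The case rolls toward image right, which is world −y. Next I'll measure these.

```bash
cat >> h.py <<'E'
def cloud(d,i,T=None):
    K=i["mtx"];T=i["extrinsics"] if T is None else T
    v,u=np.indices(d.shape);P=np.stack([(u-K[0,2])/K[0,0]*d,(v-K[1,2])/K[1,1]*d,d],-1)
    return P@T[:3,:3].T+T[:3,3]
def ray(uv,i,z,T=None):
    K=i["mtx"];T=i["extrinsics"] if T is None else T
    r=T[:3,:3]@np.array([(uv[0]-K[0,2])/K[0,0],(uv[1]-K[1,2])/K[1,1],1])
    return T[:3,3]+r*(z-T[2,3])/r[2]
E
python3 - <<'E'
from h import *
p,d,i=pickle.load(open("top.pkl","rb"))
W=cloud(d,i)
c=np.zeros((420,560),np.uint8)
z=np.nan_to_num(W[...,2])
cv2.imwrite("pics/z0.png",cv2.resize(cv2.applyColorMap(np.clip(z*1500,0,255).astype(np.uint8),cv2.COLORMAP_JET),None,fx=1.4,fy=1.4))
big=cv2.resize(p[180:320,80:480],None,fx=2,fy=2,interpolation=cv2.INTER_CUBIC);cv2.imwrite("pics/crop0.png",big)
for n,(u,v) in dict(table=(250,380),roller=(240,262),board=(405,234),casetop=(120,258),handle=(133,271),block=(459,228),stop=(299,258),rail=(200,235),mm=(176,175),tr=(292,170)).items(): print(n,W[v,u].round(4))
E
```

```text
table [ 0.2387  0.047  -0.0025]
roller [0.5038 0.0607 0.0519]
board [ 0.5568 -0.3085  0.0161]
casetop [0.5193 0.3001 0.1224]
handle [0.4934 0.2644 0.1593]
block [ 0.5659 -0.4159  0.0591]
stop [ 0.5101 -0.0653  0.0985]
rail [0.5641 0.1449 0.0619]
mm [0.6986 0.1988 0.0389]
tr [ 0.7014 -0.057   0.055 ]
```

View pics/z0.png

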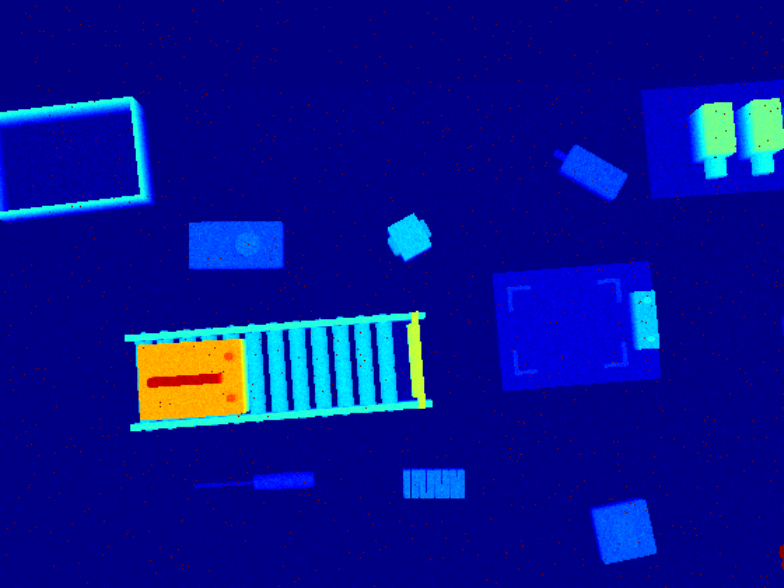

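View pics/crop0.png

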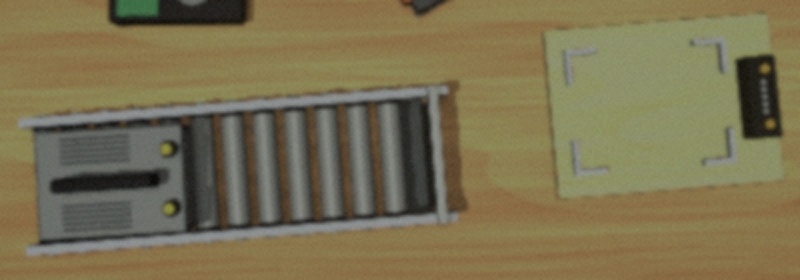

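```bash
cat > meas.py <<'E'
from h import *
def comp(mask,seed_uv=None):
    n,l,st,c=cv2.connectedComponentsWithStats(mask.astype(np.uint8));k=1+np.argmax(st[1:,4]);return l==k
def rect(W,m,k=2):
    pts=W[m][:,:2].astype(np.float32)
    for _ in range(k):
        me=np.median(pts,0);r=np.abs(pts-me).max(1);pts=pts[r<np.percentile(r,99.5)*1.02]
    (c,s,a)=cv2.minAreaRect(pts*1000);b=cv2.boxPoints((c,s,a))
    if s[0]<s[1]: a+=90
    return np.round(c,1),np.round(s,1),round((a+90)%180-90,2)
def box(a,b,c,d):
    m=np.zeros((420,560),bool);m[b:d,a:c]=1;return m
E
python3 - <<'E'
from meas import *
p,d,i=pickle.load(open("top.pkl","rb"));W=cloud(cv2.medianBlur(d,3),i);z=W[...,2]
R={}
R['casetop']=comp((z>.108)&(z<.132)&box(90,230,185,310))
R['handle']=comp((z>.145)&box(90,230,185,310))
R['posts']=(z>.128)&(z<.143)&box(155,240,178,300)
R['stop']=comp((z>.085)&box(280,215,320,310))
R['track']=(z>.045)&(z<.09)&box(85,215,320,315)
R['board']=comp((z>.008)&(z<.04)&box(340,180,480,290))
R['block']=comp((z>.045)&box(440,190,480,260))
R['mm']=comp((z>.02)&box(125,150,215,200)); R['tr']=comp((z>.03)&box(265,140,320,195))
for k,m in R.items(): print(k,m.sum(),*rect(W,m),"z",np.median(z[m]).round(4))
# brackets by brightness/low saturation
hsv=cv2.cvtColor(p,cv2.COLOR_BGR2HSV)
m=((z>.0215)&(z<.036)&box(355,192,450,275));m=cv2.morphologyEx(m.astype(np.uint8),cv2.MORPH_OPEN,np.ones((2,2)))>0
print('brackets z',m.sum(),*rect(W,m))
m2=(hsv[...,1]<60)&box(355,192,450,275);print('brackets col',m2.sum())
q=np.array([ray((u,v),i,.027)[:2] for v,u in zip(*np.where(m2))],np.float32)
(c,s,a)=cv2.minAreaRect(q*1000);print(c,s,a)
cv2.imwrite("pics/m.png",np.hstack([m[185:280,350:455],m2[185:280,350:455]]).astype(np.uint8).repeat(3,0).repeat(3,1)*255)
E
```

```text
casetop 3590 [492.9 270.5] [110.3 151.6] -87.85 z 0.1199
handle 370 [492.8 270.7] [14.  99.4] -87.84 z 0.1581
posts 62 [495.  214.3] [68.8 19.4] 2.96 z 0.1346
stop 546 [512.2 -60.7] [142.6  18.2] 3.05 z 0.0962
track 7476 [500.9 147. ] [152.2 458.8] -86.99 z 0.0593
board 8931 [ 560.5 -324.3] [190.4 256.5] -86.84 z 0.0155
block 653 [ 566.4 -423.7] [89.8 33.3] 3.14 z 0.0554
mm 2292 [701.4 217.3] [147.8  75.5] 89.22 z 0.0343
tr 728 [704.8 -56.9] [58.4 65.8] -62.38 z 0.0558
brackets z 374 [ 557.1 -309.7] [140.6 184.7] -86.8
brackets col 584
(550.4088745117188, -298.94964599609375) (161.4967498779297, 198.6807098388672) 2.9979677200317383
```

View pics/m.png

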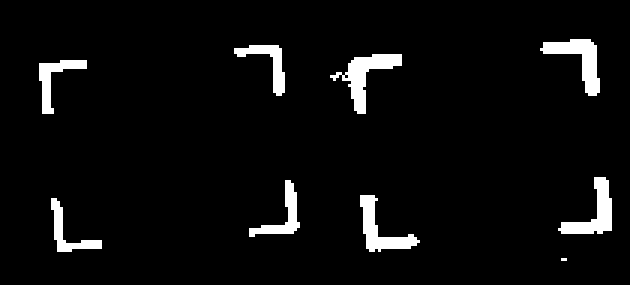

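Sizes and heights agree with the spec: case top at z 0.120, 110×152 mm; handle 14×99 mm; stop at z 0.097. The two bay estimates differ, with brackets giving y −0.310 and block giving y −0.306. I'll look with the wrist camera on the way.

```bash
cat >> h.py <<'E'
from scipy.spatial.transform import Rotation as Ro
def pose(s=None):
    s=s or telemetry.observe();T=np.eye(4);T[:3,:3]=Ro.from_euler('xyz',s["tool_rot"]).as_matrix();T[:3,3]=s["position"];return T
def to(xyz,yawdeg):
    s=telemetry.observe();T=pose(s);R2=Ro.from_euler('xyz',[np.pi,0,np.radians(yawdeg)]).as_matrix()
    sh=T[:3,:3].T@(np.array(xyz)-s["position"]);rv=Ro.from_matrix(T[:3,:3].T@R2).as_rotvec()
    print("pos",s["position"].round(4),"rot",s["tool_rot"].round(4),"F",s["force"].round(2),"gw",round(s["grip_width"],4),"t",s["clock"]);print("shift",sh.round(4),"rv",rv.round(4),"rows",np.linalg.norm(sh)/.0625,np.linalg.norm(rv)/.1867)
E
python3 -c "
from h import *
to([.555,-.27,.30],92.9)"
```

```text
pos [ 0.2749 -0.5609  0.2308] rot [-3.1406e+00  1.0000e-04  4.5580e-01] F [ 0.02 -0.03  1.1 ] gw 0.0856 t 0.1
shift [ 0.3795 -0.138  -0.0691] rv [-1.0000e-03 -5.0000e-04 -1.1656e+00] rows 6.555432459731404 6.24305526724128
```

>>> carry_out:
  series:
    - [0.38,-0.138,-0.069,-0.001,0,-1.166,0]
    - [0.38,-0.138,-0.069,-0.001,0,-1.166,0]
    - [0.38,-0.138,-0.069,-0.001,0,-1.166,0]
    - [0.38,-0.138,-0.069,-0.001,0,-1.166,0]
    - [0.38,-0.138,-0.069,-0.001,0,-1.166,0]
    - [0.38,-0.138,-0.069,-0.001,0,-1.166,0]
    - [0.38,-0.138,-0.069,-0.001,0,-1.166,0]
    - [0.38,-0.138,-0.069,-0.001,0,-1.166,0]
    - [0.38,-0.138,-0.069,-0.001,0,-1.166,0]
    - [0.38,-0.138,-0.069,-0.001,0,-1.166,0]

```text
clock: 1.35
position: [0.5547, -0.2711, 0.3001]
tool_rot: [3.141, 0.001, 1.62]
force: [-0.1, -0.2, -0.5]
grip_width: 0.0853
```

```bash
python3 - <<'E'
from meas import *
s=telemetry.observe();T=pose(s);p,d=imaging.grab_frame("wrist");i=imaging.camera_info("wrist")
i["extrinsics"]=T@i["hand_eye"];pickle.dump((p,d,i),open("w1.pkl","wb"));cv2.imwrite("pics/w1.png",p)
W=cloud(cv2.medianBlur(d,3),i);z=W[...,2]
print("board z",z[200:210,280:290].mean())
m=comp((z>.045)&(np.abs(W[...,0]-.56)<.08)&(np.abs(W[...,1]+.42)<.05));print('block',m.sum(),*rect(W,m))
m=((z>.0215)&(z<.034)&(np.abs(W[...,0]-.557)<.085)&(np.abs(W[...,1]+.31)<.105)&(W[...,1]>-.403));m=cv2.morphologyEx(m.astype(np.uint8),cv2.MORPH_OPEN,np.ones((3,3)))
print('br',m.sum(),*rect(W,m>0))
n,l,st,c=cv2.connectedComponentsWithStats(m)
for k in range(1,n):
    if st[k,4]>30: print(st[k],W[l==k].mean(0).round(4))
cv2.imwrite("pics/w1m.png",m*255)
to([.493,.271,.25],92.15)
E
```

```text
board z 0.014935957902975638
block 1643 [ 564.6 -422.1] [89.3 32.3] 2.83
br 1069 [ 558.1 -305.2] [140.3 180. ] -86.76
[224 125  32  29 285] [ 0.496  -0.2294  0.0265]
[305 124  32  29 286] [ 0.6112 -0.2224  0.0265]
[230 233  29  25 257] [ 0.506  -0.3872  0.0262]
[303 232  29  25 241] [ 0.6192 -0.3803  0.0261]
pos [ 0.5549 -0.271   0.3002] rot [3.1413e+00 7.0000e-04 1.6200e+00] F [ 0.79  0.04 -0.4 ] gw 0.0852 t 1.4
shift [ 0.5444 -0.0351  0.0498] rv [0.0003 0.0007 0.0117] rows 8.765373300523223 0.06266274547790592
```

View pics/w1.png

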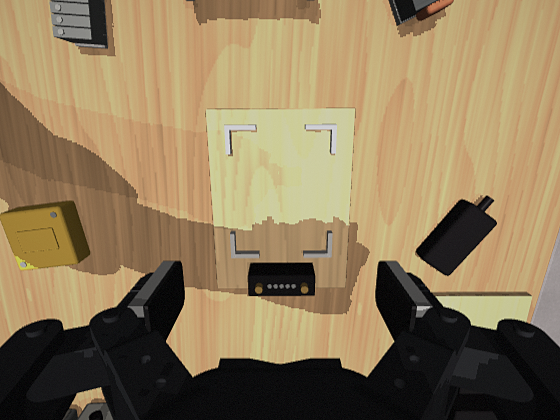

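View pics/w1m.png

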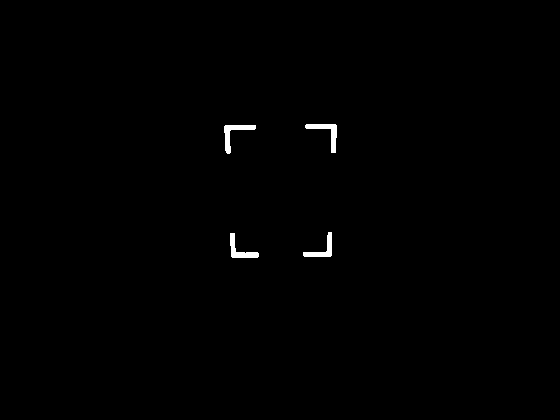

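The wrist view shows the bracket corners at about (225,126), (336,126), (232,256) and (330,256), with the block at (281,278). Brackets and block agree here: bay centre (0.558, −0.305), yaw −86.8°. The top-view bracket mask was a few mm off in y. Next I go above the handle.

>>> carry_out:
  series:
    - [0.544,-0.035,0.05,0,0.001,0.012,0]
    - [0.544,-0.035,0.05,0,0.001,0.012,0]
    - [0.544,-0.035,0.05,0,0.001,0.012,0]
    - [0.544,-0.035,0.05,0,0.001,0.012,0]
    - [0.544,-0.035,0.05,0,0.001,0.012,0]
    - [0.544,-0.035,0.05,0,0.001,0.012,0]
    - [0.544,-0.035,0.05,0,0.001,0.012,0]
    - [0.544,-0.035,0.05,0,0.001,0.012,0]
    - [0.544,-0.035,0.05,0,0.001,0.012,0]
    - [0.544,-0.035,0.05,0,0.001,0.012,0]

```text
clock: 2.65
position: [0.4917, 0.2746, 0.2496]
tool_rot: [-3.141, -0.002, 1.614]
force: [0.8, -0.4, 0.4]
grip_width: 0.0856
```

```bash
python3 - <<'E'
from meas import *
s=telemetry.observe();T=pose(s);p,d=imaging.grab_frame("wrist");i=imaging.camera_info("wrist")
i["extrinsics"]=T@i["hand_eye"];cv2.imwrite("pics/w2.png",p)
W=cloud(cv2.medianBlur(d,3),i);z=W[...,2]
near=(np.abs(W[...,0]-.493)<.07)&(np.abs(W[...,1]-.271)<.09)
m=comp((z>.145)&(z<.17)&near);print('handle',m.sum(),*rect(W,m),np.median(z[m]))
m=comp((z>.112)&(z<.128)&near);print('top',m.sum(),*rect(W,m),np.median(z[m]))
to([.493,.271,.133],92.15)
E
```

```text
handle 2354 [492.5 271.9] [13.8 99.7] -87.77 0.1586958194116731
top 18354 [492.4 272.2] [110.4 149.7] -88.07 0.11993828423143996
pos [0.4925 0.2722 0.2497] rot [ 3.1414e+00 -5.0000e-04  1.6113e+00] F [ 0.21  0.06 -0.29] gw 0.0855 t 2.7
shift [-0.0013  0.0004  0.1167] rv [ 0.0002 -0.0005  0.003 ] rows 1.8668519711362377 0.01635243358195105
```

View pics/w2.png

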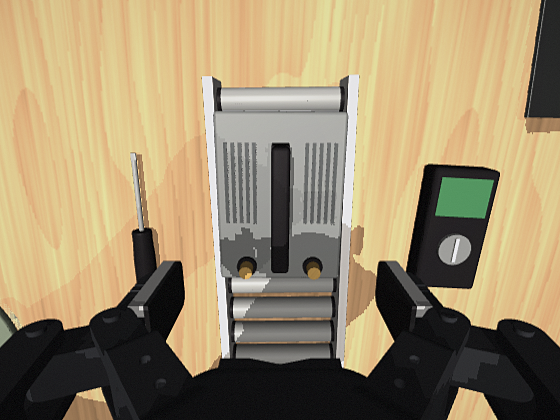

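The wrist view shows the handle at (281,207) between the open fingers, and its position agrees with the top camera to about 1 mm. I'll descend and grip.

>>> carry_out:
  series:
    - [0,0,0.04,0,0,0,0]
    - [0,0,0.08,0,0,0,0]
    - [0,0,0.105,0,0,0,0]
    - [0,0,0.117,0,0,0.003,0]
    - [0,0,0.117,0,0,0.003,0]
    - [0,0,0.117,0,0,0.003,120]
    - [0,0,0.117,0,0,0.003,255]
    - [0,0,0.117,0,0,0.003,255]
    - [0,0,0.117,0,0,0.003,255]
    - [0,0,0.117,0,0,0.003,255]
  force: 50

```text
clock: 3.95
position: [0.4929, 0.2716, 0.1331]
tool_rot: [3.141, -0.001, 1.607]
force: [-2.4, -0.3, 3.1]
grip_width: 0.013
```

```bash
python3 - <<'E'
from meas import *
p,d=imaging.grab_frame("scene");cv2.imwrite("pics/s3.png",p)
to([.5075,.0245,.133],92.15)
E
```

```text
pos [0.4929 0.2716 0.1331] rot [ 3.1409e+00 -5.0000e-04  1.6069e+00] F [-1.95 -0.58  3.29] gw 0.013 t 4.0
shift [-0.2475  0.0057 -0.    ] rv [ 0.0007 -0.0005 -0.0014] rows 3.960542057504961 0.008780812766186879
```

View pics/s3.png

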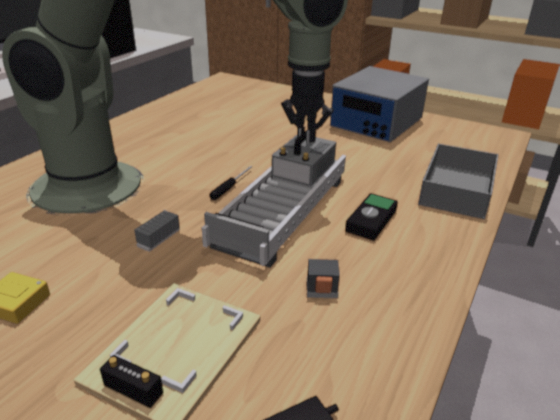

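Gripped at width 13 mm. Now I roll it at about 0.2 m/s.

>>> carry_out:
  series:
    - [-0.012,0,0,0,0,0,255]
    - [-0.035,0.001,0,0,0,0,255]
    - [-0.06,0.001,0,0,0,0,255]
    - [-0.085,0.002,0,0,0,0,255]
    - [-0.11,0.003,0,0,0,0,255]
    - [-0.135,0.003,0,0,0,0,255]
    - [-0.16,0.004,0,0,0,0,255]
    - [-0.185,0.004,0,0,0,0,255]
    - [-0.21,0.005,0,0,0,0,255]
    - [-0.225,0.005,0,0,0,0,255]

```text
clock: 5.25
position: [0.5054, 0.0448, 0.1331]
tool_rot: [-3.142, 0.0, 1.605]
force: [-5.5, 0.3, 6.6]
grip_width: 0.013
```

>>> carry_out:
  series:
    - [-0.008,0,0,0,0,0,255]
    - [-0.012,0,0,0,0,0,255]
    - [-0.015,0,0,0,0,0,255]
    - [-0.017,0,0,0,0,0,255]
    - [-0.017,0,0,0,0,0,255]

```text
clock: 5.88
position: [0.5062, 0.0287, 0.133]
tool_rot: [3.141, 0.0, 1.606]
force: [-4.6, -1.0, 8.6]
grip_width: 0.0134
```

```bash
python3 - <<'E'
from meas import *
p,d=imaging.grab_frame("top");i=imaging.camera_info("top");cv2.imwrite("pics/t4.png",cv2.resize(p[180:320,80:480],None,fx=2,fy=2))
W=cloud(cv2.medianBlur(d,3),i);z=W[...,2]
m=comp((z>.108)&(z<.132)&box(180,225,320,310));print(*rect(W,m))
to([.5075,.0245,.133],92.15)
E
```

```text
[549.  -41.2] [43.2 16. ] 28.96
pos [0.5062 0.0287 0.133 ] rot [3.1413e+00 3.0000e-04 1.6061e+00] F [-4.79 -1.77  8.45] gw 0.0134 t 5.925
shift [-0.0043  0.0012  0.    ] rv [ 0.0002  0.0003 -0.0023] rows 0.07095827986560908 0.012255459323473926
```

View pics/t4.png

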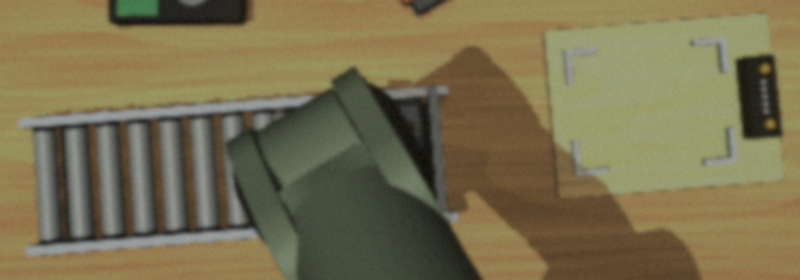

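The arm hides the case in this view, so I'll feel for the stop by force in small steps.

>>> carry_out:
  series:
    - [-0.002,0,0,0,0,0,255]
    - [-0.004,0.001,0,0,0,0,255]
    - [-0.005,0.001,0,0,0,0,255]
    - [-0.005,0.001,0,0,0,0,255]

```text
clock: 6.42
position: [0.5068, 0.0246, 0.1331]
tool_rot: [-3.141, -0.0, 1.607]
force: [-8.7, 4.2, 13.3]
grip_width: 0.0129
```

>>> carry_out:
  series:
    - [-0.001,0,0,0,0,0,255]
    - [-0.002,0,0,0,0,0,255]
    - [-0.002,0,0,0,0,0,255]

```text
clock: 6.8
position: [0.5069, 0.0241, 0.1332]
tool_rot: [-3.141, -0.002, 1.608]
force: [-11.2, 13.0, 14.3]
grip_width: 0.013
```

```bash
python3 - <<'E'
from meas import *
s=telemetry.observe();T=pose(s);p,d=imaging.grab_frame("wrist");i=imaging.camera_info("wrist");cv2.imwrite("pics/w5.png",p)
p,d=imaging.grab_frame("scene");cv2.imwrite("pics/s5.png",cv2.resize(p[100:300,180:400],None,fx=3,fy=3))
to([.5075,.0245,.133],92.15)
E
```

```text
pos [0.5069 0.0242 0.1332] rot [-3.1413e+00 -2.1000e-03  1.6081e+00] F [-11.3   13.22  14.27] gw 0.0131 t 6.9
shift [0.0003 0.0006 0.0002] rv [-0.0003 -0.0021 -0.0002] rows 0.011819941681580171 0.011422605048416856
```

View pics/s5.png

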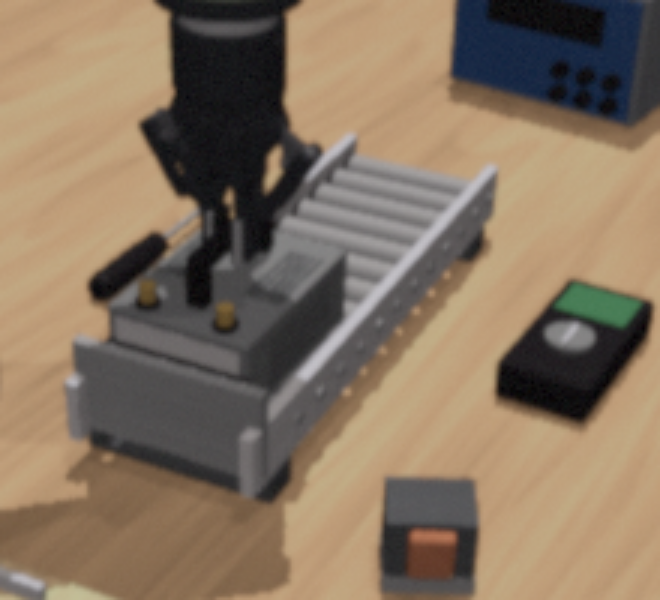

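View pics/w5.png

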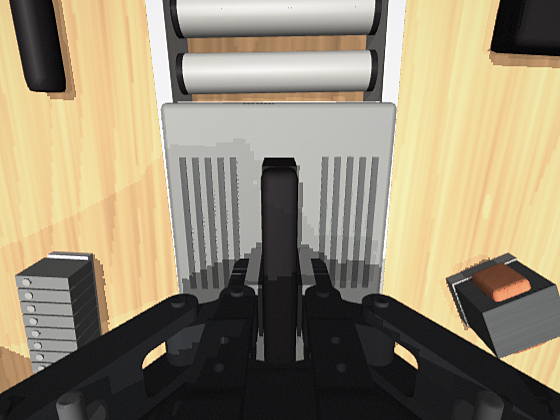

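Contact shows Fy = +13 N at y = 0.0242, where 0.0234 was predicted. The scene view shows the case end (posts at (148,292) and (225,316)) up against the stop plate, so I lift slowly.

>>> carry_out:
  series:
    - [0.001,0,0,0,0,0,255]
    - [0.001,0,0,0,0,0,255]
    - [0.001,0,-0.006,0,0,0,255]
    - [0.001,0,-0.018,0,0,0,255]
    - [0.001,0,-0.034,0,0,0,255]
    - [0.001,0,-0.052,0,0,0,255]
    - [0.001,0,-0.07,0,0,0,255]
    - [0.001,0,-0.088,0,0,0,255]
    - [0.001,0,-0.1,0,0,0,255]
    - [0.001,0,-0.1,0,0,0,255]

```text
clock: 8.15
position: [0.5082, 0.0235, 0.2338]
tool_rot: [3.139, -0.0, 1.606]
force: [-0.0, -1.7, -5.7]
grip_width: 0.0133
```

```bash
python3 - <<'E'
from meas import *
s=telemetry.observe();T=pose(s);p,d=imaging.grab_frame("wrist");i=imaging.camera_info("wrist");i["extrinsics"]=T@i["hand_eye"];cv2.imwrite("pics/w6.png",p)
W=cloud(cv2.medianBlur(d,3),i)
P=(W-T[:3,3])@T[:3,:3]   # tool coordinates
m=np.zeros(d.shape,bool);m[110:300,170:385]=1
m&=(P[...,2]>.005)&(P[...,2]<.022);q=P[m]
A=np.c_[q[:,:2],np.ones(len(q))];c,*_=np.linalg.lstsq(A,q[:,2],rcond=None);print("top plane in tool (slope x,y, z0)",c.round(4))
mm=comp(((P[...,2]>.003)&(P[...,2]<.024)&box(150,80,400,320)));print("tail edge tool x:",np.percentile(P[mm][:,0],99.7),"y range",np.percentile(P[mm][:,1],[.3,99.7]))
p,d=imaging.grab_frame("scene");cv2.imwrite("pics/s6.png",p)
to([.558,-.3055,.233],93.2)
E
```

```text
top plane in tool (slope x,y, z0) [0.0027 0.0058 0.013 ]
tail edge tool x: 0.07524614433214674 y range [-0.05392184  0.05427071]
pos [0.5076 0.0236 0.2326] rot [ 3.1412e+00 -3.0000e-04  1.6065e+00] F [ 0.67  0.02 -6.28] gw 0.0132 t 8.25
shift [-0.3307  0.0386 -0.0005] rv [ 0.0004 -0.0002 -0.0201] rows 5.326481089263442 0.10788775783845957
```

View pics/s6.png

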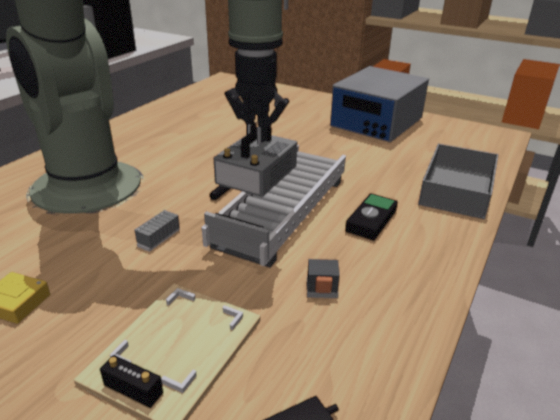

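The case is level and centred in the grip: tail edge at 75 mm, weight about 6.3 N. Carrying it to the bay.

>>> carry_out:
  series:
    - [-0.02,0.002,0,0,0,0,255]
    - [-0.06,0.007,0,0,0,-0.003,255]
    - [-0.105,0.012,0,0,0,-0.006,255]
    - [-0.15,0.018,0,0,0,-0.01,255]
    - [-0.195,0.023,0,0,0,-0.013,255]
    - [-0.24,0.028,0,0,0,-0.016,255]
    - [-0.28,0.033,0,0,0,-0.018,255]
    - [-0.31,0.036,0,0,0,-0.02,255]
    - [-0.331,0.039,0,0,0,-0.02,255]
    - [-0.331,0.039,0,0,0,-0.02,255]

```text
clock: 9.5
position: [0.5584, -0.3067, 0.2318]
tool_rot: [-3.141, -0.001, 1.625]
force: [-0.8, -0.1, -6.0]
grip_width: 0.0127
```

```bash
python3 - <<'E'
from meas import *
to([.558,-.3055,.103],93.2)
E
```

```text
pos [ 0.5584 -0.3067  0.2318] rot [-3.1413e+00 -9.0000e-04  1.6251e+00] F [-0.78 -0.13 -5.96] gw 0.0127 t 9.5
shift [ 0.0012 -0.0003  0.1288] rv [-0.0003 -0.0009 -0.0015] rows 2.061091169964246 0.009578664196143947
```

Descend to about 15 mm above the board, just over the bracket tops, then check.

>>> carry_out:
  series:
    - [0,0,0.015,0,0,0,255]
    - [0.001,0,0.04,0,0,0,255]
    - [0.001,0,0.065,0,0,0,255]
    - [0.001,0,0.09,0,0,0,255]
    - [0.001,0,0.11,0,0,0,255]
    - [0.001,0,0.122,0,0,0,255]
    - [0.001,0,0.128,0,0,0,255]
    - [0.001,0,0.128,0,0,0,255]

```text
clock: 10.5
position: [0.5589, -0.3044, 0.1048]
tool_rot: [3.141, -0.0, 1.627]
force: [0.9, 0.4, -5.3]
grip_width: 0.013
```

```bash
python3 - <<'E'
from meas import *
s=telemetry.observe();T=pose(s);p,d=imaging.grab_frame("wrist");i=imaging.camera_info("wrist");i["extrinsics"]=T@i["hand_eye"];cv2.imwrite("pics/w7.png",p)
p,d=imaging.grab_frame("scene");cv2.imwrite("pics/s7.png",cv2.resize(p[220:420,60:300],None,fx=3,fy=3))
to([.558,-.3055,.088],93.2)
E
```

```text
pos [ 0.5591 -0.3046  0.1054] rot [ 3.1399 -0.      1.6266] F [ 0.08  0.53 -5.07] gw 0.0131 t 10.6
shift [-0.0008 -0.0012  0.0174] rv [ 0.0017 -0.     -0.    ] rows 0.27899956860854574 0.008842675510255185
```

View pics/s7.png

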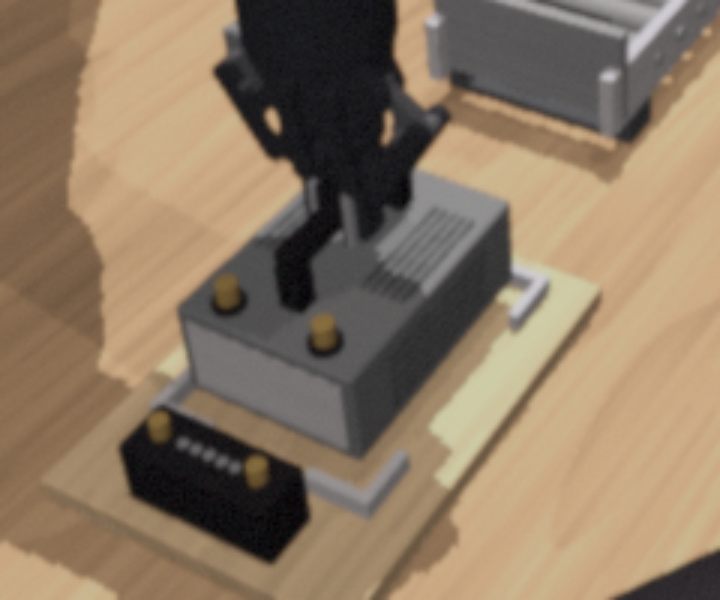

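View pics/w7.png

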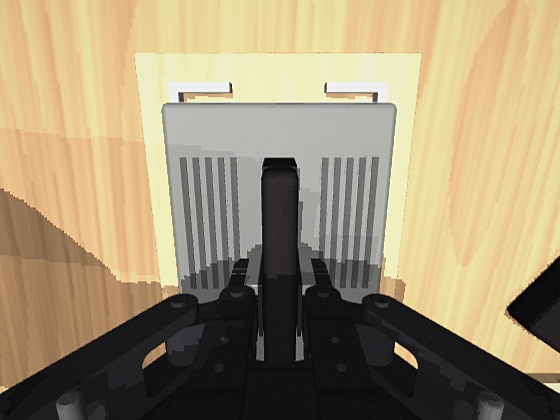

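The wrist view shows the rear brackets spanning columns 169–388 and the case 162–397, so they share a centre to within 1–2 px. Both scene and wrist views show the case over the bay and square to it. Lowering slowly.

>>> carry_out:
  series:
    - [-0.001,-0.001,0.004,0,0,0,255]
    - [-0.001,-0.001,0.008,0,0,0,255]
    - [-0.001,-0.001,0.011,0,0,0,255]
    - [-0.001,-0.001,0.014,0,0,0,255]
    - [-0.001,-0.001,0.016,0,0,0,255]
    - [-0.001,-0.001,0.017,0,0,0,255]
    - [-0.001,-0.001,0.017,0,0,0,255]

```text
clock: 11.48
position: [0.5577, -0.3055, 0.0883]
tool_rot: [3.141, -0.0, 1.627]
force: [-5.8, 2.3, 5.2]
grip_width: 0.0128
```

It's down on the board (Fz swung from −5 to +5 N). Releasing.

>>> carry_out:
  series:
    - [0,0,0,0,0,0,200]
    - [0,0,0,0,0,0,140]
    - [0,0,0,0,0,0,80]
    - [0,0,0,0,0,0,40]
    - [0,0,0,0,0,0,40]
    - [0,0,-0.01,0,0,0,40]
    - [0,0,-0.03,0,0,0,40]
    - [0,0,-0.07,0,0,0,40]
    - [0,0,-0.12,0,0,0,40]
    - [0,0,-0.15,0,0,0,40]

```text
clock: 12.72
position: [0.5583, -0.3057, 0.2419]
tool_rot: [3.138, 0.001, 1.627]
force: [0.4, -0.6, -0.4]
grip_width: 0.0717
```

>>> carry_out:
  series:
    - [0.04,0,-0.03,0,0,0,40]
    - [0.1,0,-0.05,0,0,0,40]
    - [0.12,0,-0.05,0,0,0,40]
    - [0.12,0,-0.05,0,0,0,40]

```text
clock: 13.22
position: [0.5511, -0.1847, 0.2891]
tool_rot: [3.14, 0.0, 1.629]
force: [-0.3, -1.0, 0.3]
grip_width: 0.0722
```

```bash
python3 - <<'E'
from meas import *
s=telemetry.observe();T=pose(s);p,d=imaging.grab_frame("wrist");i=imaging.camera_info("wrist");i["extrinsics"]=T@i["hand_eye"];cv2.imwrite("pics/w8.png",p)
W=cloud(cv2.medianBlur(d,3),i);z=W[...,2];near=(np.abs(W[...,0]-.558)<.1)&(np.abs(W[...,1]+.305)<.1)
m=comp((z>.065)&(z<.085)&near);print("case wrist",*rect(W,m),np.median(z[m]));q=W[m]
c,*_=np.linalg.lstsq(np.c_[q[:,:2],np.ones(len(q))],q[:,2],rcond=None);print("tilt",c[:2].round(4))
p,d=imaging.grab_frame("scene");cv2.imwrite("pics/s8.png",cv2.resize(p[180:420,60:400],None,fx=2,fy=2))
i=imaging.camera_info("scene");W=cloud(cv2.medianBlur(d,3),i);z=W[...,2]
for n,(x,y,a,b) in dict(mm=(.7014,.2173,.02,.045),tr=(.7048,-.0569,.045,.065)).items():
    m=comp((z>a)&(z<b)&(np.hypot(W[...,0]-x,W[...,1]-y)<.12));print(n,*rect(W,m))
print(telemetry.observe()["force"],telemetry.observe()["position"])
E
```

```text
case wrist [ 557.6 -304.6] [110.1 149.9] -86.78 0.07504524134472595
tilt [ 0.0003 -0.0089]
mm [702.9 215.8] [148.   75.1] 88.88
tr [705.7 -59.2] [58.2 64.8] -62.31
[ 0.32679487  0.41509532 -0.17372451] [ 0.55079737 -0.18697912  0.28800566]
```

View pics/s8.png

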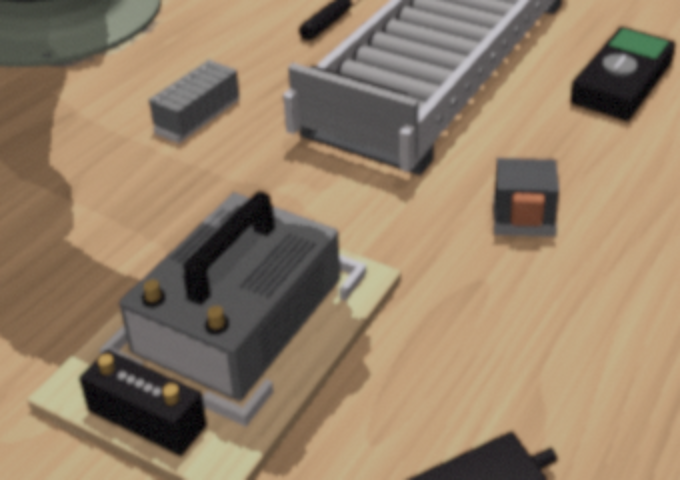

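View pics/w8.png

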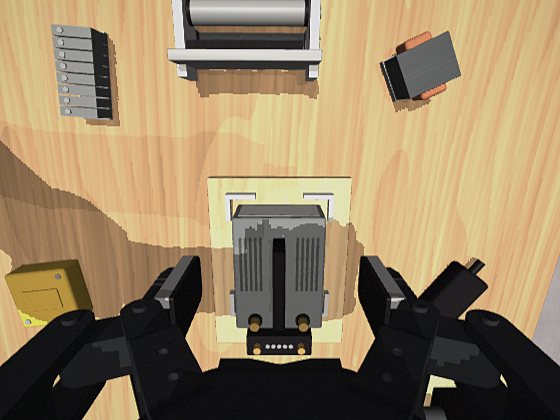

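The case is inside the brackets with its posts at the block end. Its centre is (0.5576, −0.3046) against a bay centre of (0.558, −0.305), and its top is at z 0.075, as expected. The multimeter and transformer are unmoved, and the arm is clear. Handing in.

```bash
python3 -c "
from h import *
print(ticket.job_done())"
```

```text
the job is handed in; nothing more can be done
None
```

I gripped the case by its handle and rolled it along the track at about 0.2 m/s, without lifting, until it pressed on the stop with about 13 N. I then lifted it, carried it to the bay, set it down at about 20–30 mm/s and let go. I handed the job in at about 13.3 s; no verdict was given.

**Last checks:**
- **Position:** the case centre was within 1 mm of the measured bay centre and aligned to within about 0.1°. Its posts are at the contact block's end.
- **Flatness:** its top was at z = 0.075 m, which is right for a case standing flat. The measured tilt was under 0.01 rad.
- **Multimeter and transformer:** each measured within about 3 mm of its start, which is camera noise.
- **Arm:** clear of everything, with wrist force near zero.

**Disagreements and limits:**
- **Bay position:** the top camera's bracket reading put the bay about 4–5 mm farther out in y than the wrist camera's. I used the wrist value because its bracket and contact-block readings agreed.
- **Contact with the stop:** the arm hid the case from the top camera there. I judged contact from the force, the predicted position (within 1 mm) and the scene view.

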